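Centre a pump gear on the balance and print its weight

ROBOT

A 6-joint arm with a two-finger parallel gripper is mounted at the origin on the work surface. World frame = base frame: x ahead of the robot, y to its left, z up, the work surface at z = 0. Lengths are in mm, angles in degrees, forces in N, time in s.
With the tool pointing down it reaches from about 350 to 850 mm from the base axis. Payload 8.1 kg.
Tool frame: the origin (TCP) lies at the very end of the fingers, on their centre line; the grasp point (between the pads) lies 19 mm behind it (r.grip_depth is the distance from the TCP to the grasp point, in mm); y points along the fingers, z is the direction in which the jaws open and shut, and the axes are right-handed (so a half turn about y gives the same grasp; the last joint's range is limited). The gripper opens to 85 mm and grips with 20 to 120 N. Pads are 22 mm wide; open, the fingers measure 114 mm over their backs; the gripper's body (76 mm by 85 mm) begins 54 mm behind the grasp point. The pads swing forward as they close: fully open they stand 13 mm farther back than shut.
Start: joints at [-82.07, 7.471, 85.268, -0, 87.261, -4.893], TCP at [133.182, -585.036, 193.392] pointing down, gripper open.
Joint ranges: [-169.43, 169.43], [-51.17, 129.36], [1.28, 143.12], [-76.62, 256.62], [0, 156.53], [-152.29, 152.29]. Speed limits (degrees/s): [136.94, 136.94, 159.86, 180, 180, 180].

INTERFACE

Orientations are given as [roll, pitch, yaw] about the fixed x, y, z axes, in that order (R = Rz(yaw) Ry(pitch) Rx(roll)).
In Python, from bench import readout, eyes, r gives the robot as it stands. The module is installed in compiled form; this text tells all that it offers.
- The arm moves only by the tool move_arm, never from a script. Its argument "motion" is text: rows parted by semicolons, each of 6 numbers parted by spaces: the shift along the world's x, y, z in cm, then the turn, a rotation vector about the world's x, y, z in degrees. A call has 1 to 10 rows; each row is the pose to reach, as a shift and turn from the pose commanded when the call began; what a row does not reach only later rows make up. A row lasts 1/12 s, in which the tool goes at most 41.7 mm and 7.16 degrees, less where a joint would pass 70% of its speed; a pose out of reach is approached as far as the arm can. A call with a gripper value outside its range is refused whole. "fingers" is the finger opening in cm, from 0 to 8.54, set as the call begins (left out, the last holds). The fingers move at their own pace and stop on an object; "squeeze" is the grip in N (left out, the last holds). Time passes only in rows, so rows that repeat a pose let the fingers close. It gives the time, the measured TCP pose, the force and the opening at its end, in the units of the state.
- readout.sense(): the state, without advancing time (a new reading comes with each control period).
- eyes.snapshot(name): name is "scene" or "top" or "wrist"; returns a dict with "image" (400x640x3 uint8, blue, green, red), "fx", "fy", "cx", "cy" (pixels), "world_to_cam" (4x4, takes a point from world to camera coordinates). Camera axes: x right, y down, z forward; pixel columns grow to the right and rows downward; lengths in mm; the calibration is good to about 2 mm. A picture is of the moment at which its call begins. There is no depth.
- r.hand_in(): hands the job in, once; it reports no verdict.
The state is a dict: "time": time; "joint_pos": joint angles; "qd": joint speeds; "joint_efforts": joint torques, N m; "tool_pos": TCP position; "tcp_rot": TCP orientation; "ft_force": force on the tool from outside, world axes, zero at the start; "wrist_torque": the same for the moment, N m; "finger_gap": finger opening in mm.
Only numpy, scipy, OpenCV 4.12 (cv2) and the standard library are available. Lean on these libraries where they do the work, as an engineer would, in place of code of your own. Each camera call takes 0.05 s, during which the arm holds its last target. There are 200 camera calls.

TASK

The pump's drive gear stands on its short stub near the edge of the balance's round pan, where it weighs wrong. With light taps or pushes of the fingertips, without gripping or lifting it and without tipping it over, slide it to the middle of the pan (to within 8 mm) and let go of it; once it stands there untouched, press the wide print key on its console fully down and release it. Leave the other things on the bench alone.

Things in the scene. Friction and masses are not known exactly. Their poses are not given: they have to be found in the camera images.
- drive_gear: Dark one-piece steel pump gear, about 0.27 to 0.51 kg, upright and loose on the pan, 28 to 41 mm off its centre at the start; 70 mm tall. From below: stub 22 mm in diameter, 8 mm high, on which it stands; gear 56 mm over its 14 teeth, 8 to 22 mm up; shaft 23 mm in diameter to 44 mm up, then 17 mm to the top. Origin: centre of the stub's underside; z up along the shaft
- gear_mid (a point): Point on the drive gear's axis half-way up its toothed part, 15 mm above its underside. Pushed low on the teeth (with the finger reaching down past the gear's lower edge) it slides on its narrow stub; pushed on the shaft or high on the gear it rocks and falls. Friction on the pan about 0.5 to 0.7
- pan_centre (a point): Centre of the top face of the balance's flat round pale metal pan: 120 mm in diameter, 6 mm thick, no rim, 82 mm above the bench, fixed; z up. The white housing under it never moves: its flat top is 66 mm above the bench, 16 mm lower than the pan's face, and reaches 110 mm behind, 70 mm in front and 100 mm to either side of the pan's centre; the balance is turned up to 0.3 rad
- print_key_top (a point): Centre of the top face of the wide white print key, 34 x 22 mm, on the sloping console at the balance's front (robot's side), 128 mm before and 50 mm right of the pan's centre as the robot sees it. It stands 6 mm proud of the console, which slopes 13 degrees down to the robot; the three small white keys left of it and the display are fixed. z: out of the console
- print_key (a joint): Travel of the print key in m along the console's normal: 0 at rest, 0.004 fully down; a spring returns it; about 1.3 N starts it and about 4 N holds it fully down. Above 0.0028 it counts as pressed.
- idler_gear: Bystander: similar but shorter gear (56 mm across, 40 mm tall, no long shaft) standing on the bench beside the balance. Origin: centre of its underside.
- bearing: Bystander: ball bearing lying flat, 52 mm across, 15 mm high. Origin: centre of its underside.
- socket: Bystander: deep wrench socket standing up, 28 mm across, 62 mm tall. Origin: centre of its underside.
- filter: Bystander: white spin-on oil filter, 76 mm across, 88 mm tall. Origin: centre of its underside.
- flange_nut: Bystander: large hexagon flange nut lying flat, 48 mm across, 20 mm high. Origin: centre of its underside.
- parts_bin: Bystander: red open parts bin with bolts, 135 x 105 mm, 75 mm tall. Origin: centre of its underside.
- wrench: Bystander: steel wrench lying flat, 190 mm long. Origin: on its underside near mid-length.
Not all that is in view belongs to the job. Leave any blue or green look-alike of the drive_gear alone.

How it is judged (in metres and radians):
On the way, in this order (a step that is already met when the one before it is completed fails the run):
1. the drive gear stands upright, still and untouched within 8 mm of the middle of the pan (horizontal distance between drive_gear and pan_centre below 0.008 m and angle between drive_gear's own z axis and vertical below 0.06 rad and z of drive_gear in the frame of pan_centre between -0.003 and 0.003 m and linear speed of drive_gear below 0.01 m/s and angular speed of drive_gear below 0.2 rad/s and contact force between each of the arm, the fingers and drive_gear below 0.05 N), for 0.3 s.
2. the print key is pressed (over 2.8 mm of its 4 mm) while the gear stands there untouched (all of step 1 and value of joint print_key above 0.0028 m), for 0.1 s.
At the end, for the whole second after the job is handed in: The drive gear stands upright (within 0.06 rad) and still on its stub, its axis within 8 mm of the pan's centre, and the print key, having been pressed after the centring, is up again (horizontal distance between drive_gear and pan_centre below 0.008 m and angle between drive_gear's own z axis and vertical below 0.06 rad and z of drive_gear in the frame of pan_centre between -0.003 and 0.003 m and linear speed of drive_gear below 0.01 m/s and angular speed of drive_gear below 0.2 rad/s and value of joint print_key below 0.001 m); the robot touches nothing.
It fails at once if the drive gear is lifted off the pan (over 8 mm) (z of drive_gear in the frame of pan_centre above 0.008 m).
It fails at once if the drive gear falls off the pan (z of drive_gear in the frame of pan_centre below -0.01 m).
It fails at once if the drive gear is tipped over (over 0.45 rad) (angle between drive_gear's own z axis and vertical above 0.45 rad).
It fails at once if the drive gear is gripped or struck hard (over 18 N from the fingers or arm) (contact force between any of the fingers, the arm and drive_gear above 18 N).
It fails at once if another thing on the bench is moved by more than 20 mm (distance of any of idler_gear, bearing, socket, filter, flange_nut, parts_bin, wrench from where it was at the start of the episode above 0.02 m).
It also fails if it takes over 48 s, if anything falls off the work surface, if the arm or the gripper's body presses on something with over 40 N, if the wrist force passes 120 N, or if a joint passes its speed limit or range.

## Working session

There is one attempt and no reset: what is moved stays moved. The work goes in short steps, Python scripts to look and compute and a tool call to move; the robot and the scene stay as the last step left them, time stands still between calls to the robot, and variables do not carry over. Pictures are saved under pics/ and viewed, about 8 in all and at most 12, crops included, and the job is handed in when it is done.

Besides the shell and the picture viewer there is one more tool, called after "Call:" in YAML: its name, and indented under it one key for each argument. move_arm: Moves the arm, as the interface text tells. Its arguments: {"type":"object","properties":{"motion":{"type":"string"},"fingers":{"type":"number"},"squeeze":{"type":"number"}},"required":["motion"]}

```bash
mkdir -p pics; cat > h.py <<'E'
import numpy as np, cv2
from bench import readout, eyes, r
def ray(s,u,v,z):
    M=np.array(s["world_to_cam"]);R=M[:3,:3];o=-R.T@M[:3,3]
    d=R.T@np.array([(u-s["cx"])/s["fx"],(v-s["cy"])/s["fy"],1])
    return o+d*(z-o[2])/d[2]
def proj(s,p):
    M=np.array(s["world_to_cam"]);c=M[:3,:3]@np.array(p)+M[:3,3]
    return np.array([s["fx"]*c[0]/c[2]+s["cx"],s["fy"]*c[1]/c[2]+s["cy"]])
E
python3 - <<'E'
from h import *
for n in("scene","top"):
    s=eyes.snapshot(n);cv2.imwrite(f"pics/{n}0.png",s["image"]);M=np.array(s["world_to_cam"]);print(n,s["fx"],-M[:3,:3].T@M[:3,3],M[:3,:3].round(2).tolist())
print(readout.sense())
E
```

```text
scene 393.0433230934956 [952.47159628 649.39219421 588.42202023] [[-0.85, 0.53, -0.0], [0.29, 0.46, -0.84], [-0.44, -0.71, -0.54]]
top 424.11491559655366 [ 3.97529827e+02 -5.05921102e-01  1.06243136e+03] [[-0.03, -1.0, -0.01], [-0.98, 0.03, -0.18], [0.18, 0.01, -0.98]]
{'time': 0.1, 'joint_pos': array([-8.20720842e+01,  7.51109025e+00,  8.53229437e+01, -6.17583757e-04,
        8.72628799e+01, -4.89157635e+00]), 'qd': array([ 0.02784703, -0.14295388, -0.16082991, -0.07678264, -0.02494131,
       -0.07924433]), 'joint_efforts': array([ 2.23358424e-03, -5.70952213e+01, -5.01944840e+01,  5.49912500e-05,
        8.09146150e-03, -1.56433509e-05]), 'tool_pos': array([ 133.0825556 , -584.47485855,  192.4470949 ]), 'tcp_rot': array([-9.00966135e+01,  7.64930275e-03, -1.67180484e+02]), 'ft_force': array([-0.00325766, -0.20907392,  0.37235804]), 'wrist_torque': array([-0.01199499, -0.04829755, -0.01024818]), 'finger_gap': 85.40276130349704}
```

View pics/top0.png

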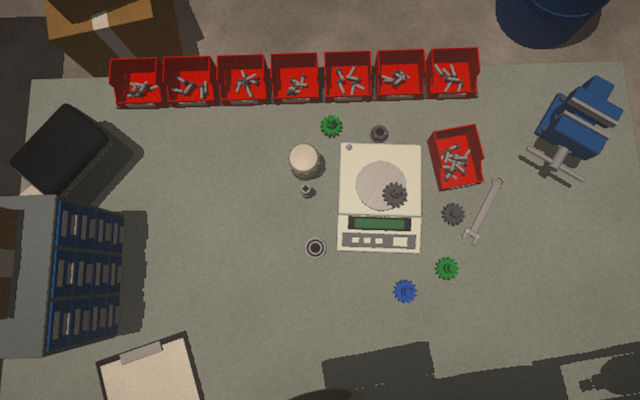

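View pics/scene0.png

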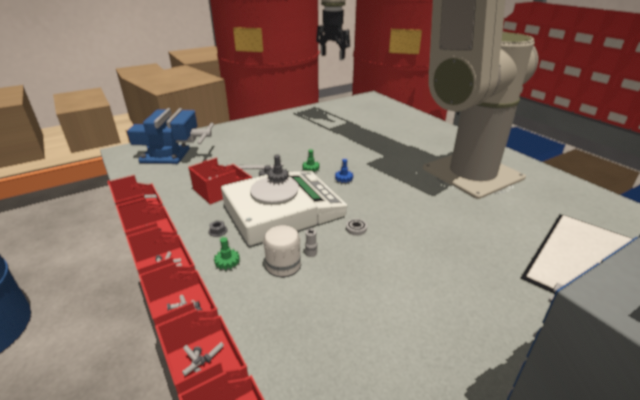

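The scene camera shows the bench from the side. In the top view the pan is at about (381,186) and the dark gear on it at about (395,194). The dark gear at (453,214) is on the bench, so it is the idler. The green gears at (331,126) and (446,268) and the blue one at (404,291) are look-alikes. Only the gear on the pan fits the description. I'll confirm it in an enlarged crop and measure it.

```bash
python3 - <<'E'
from h import *
s=eyes.snapshot("top");im=s["image"]
c=im[125:265,320:480];cv2.imwrite("pics/crop.png",cv2.resize(c,None,fx=5,fy=4.2857,interpolation=cv2.INTER_CUBIC)[:600] if 0 else cv2.resize(c,None,fx=4,fy=4,interpolation=cv2.INTER_CUBIC))
for n,u,v,z in[("pan",381,186,82),("gear",395,194,104),("idler",453,214,22),("bin",456,157,75),("key",400,241,66),("hl",338,251,40),("hr",420,252,40),("hbl",340,144,66),("hbr",422,145,66)]:print(n,ray(s,u,v,z).round(0))
hsv=cv2.cvtColor(im,cv2.COLOR_BGR2HSV)
for p in[(370,180),(350,160),(395,194),(401,241)]:print(p,hsv[p[1],p[0]])
w=eyes.snapshot("wrist");M=np.array(w["world_to_cam"]);print(-M[:3,:3].T@M[:3,3],M[:3,:3].round(2).tolist(),w["fx"])
E
```

```text
pan [ 605. -122.   82.]
gear [ 581. -151.  104.]
idler [ 542. -304.   22.]
bin [ 672. -307.   75.]
key [ 475. -162.   66.]
hl [458. -17.  40.]
hr [ 450. -212.   40.]
hbl [716. -30.  66.]
hbr [ 707. -229.   66.]
(370, 180) [ 14  38 180]
(350, 160) [ 19  48 209]
(395, 194) [21 38 68]
(401, 241) [ 20  46 207]
[ 210.84166598 -566.14788455  372.74912362] [[0.22, -0.98, -0.0], [-0.93, -0.21, 0.31], [-0.31, -0.07, -0.95]] 341.86541082180133
```

View pics/crop.png

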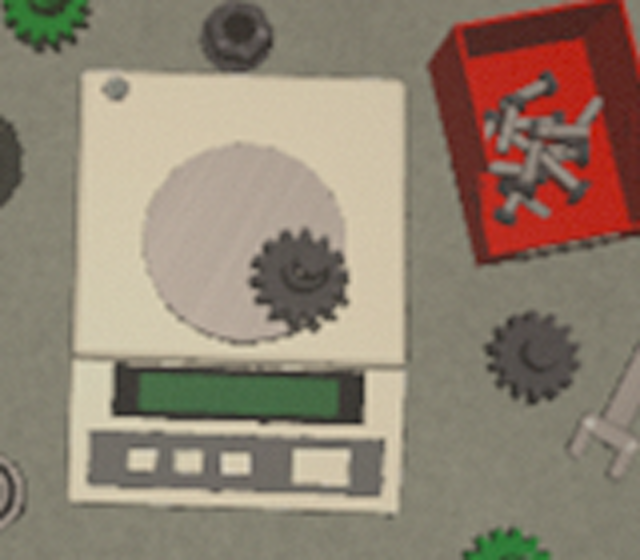

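The enlarged crop confirms it. The dark steel gear with the stepped shaft stands on the pan at crop (300,280), and the pan centre is at crop (244,243). The wide key is at crop (322,467). The gear has to go about (+24,+29) mm. I'll cradle it between two slightly open fingertips and push along that diagonal, so I move to a hover behind it, keeping clear of other things.

Call:
move_arm:
  motion: "4 3.8 0.2 0 0 4;8 7.6 0.4 0 0 8;12 11.4 0.6 0 0 12;16 15.2 0.8 0 0 16;20 19 1 0 0 20;24 22.8 1 0 0 24;28 26.6 1 0 0 28;32 30.4 1 0 0 32;36 34.2 1 0 0 36;38 37 1 0 0 37.5"
  fingers: 2.4
  squeeze: 20

```text
time: 1.03
tool_pos: [435.1, -295.3, 203.0]
tcp_rot: [-90.0, -0.0, -129.4]
ft_force: [1.1, -0.8, -0.1]
finger_gap: 24.1
```

Call:
move_arm:
  motion: "2 1 0 3.8 -3.2 0;3.5 2 0 7.7 -6.4 0;3.5 2 0 7.7 -6.4 0;3.5 2 0 7.7 -6.4 0;3.5 2 0 7.7 -6.4 0"

```text
time: 1.45
tool_pos: [467.8, -277.9, 202.6]
tcp_rot: [-90.0, 9.8, -129.8]
ft_force: [0.1, 0.5, 0.4]
finger_gap: 24.0
```

```bash
python3 - <<'E'
from h import *
q=readout.sense();print(q["tool_pos"],q["tcp_rot"],q["finger_gap"],q["ft_force"],q["joint_pos"])
w=eyes.snapshot("wrist");cv2.imwrite("pics/w1.png",w["image"]);cv2.imwrite("pics/w1r.png",w["image"])
M=np.array(w["world_to_cam"]);print(-M[:3,:3].T@M[:3,3]);print(proj(w,[605,-122,82]),proj(w,[580,-152,104]))
E
```

```text
[ 467.75159039 -277.86406442  202.64327995] [ -90.03533824    9.84385717 -129.77198805] 24.035763991257987 [0.12149266 0.47163755 0.40265187] [-43.44239234  -2.26076258  94.95013477   9.82713842  88.01241039
  -4.07541461]
[ 497.97753159 -239.76122892  393.94999935]
[328.94906964 -39.17696287] [329.41196284  -0.52823362]
```

View pics/w1.png

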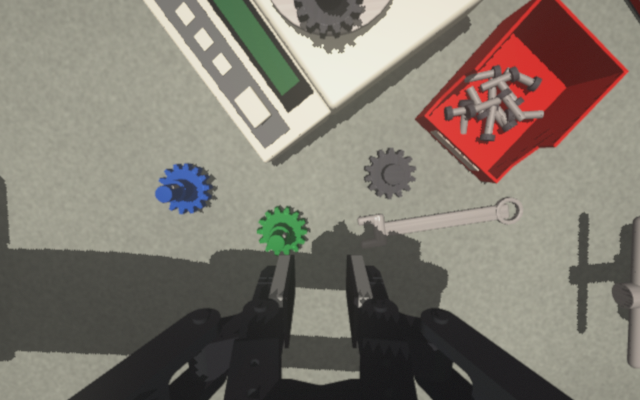

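The wrist picture shows the fingers open 24 mm at the bottom. The gear is at the top edge, about (330,5), so the arm stopped short of the hover. I'll go the rest of the way.

Call:
move_arm:
  motion: "2.6 2.8 0 0 0 0;5.2 5.6 0 0 0 0;7.8 8.6 0 0 0 0;7.8 8.6 0 0 0 0;7.8 8.6 0 0 0 0;7.8 8.6 0 0 0 0"

```text
time: 2.0
tool_pos: [546.4, -191.3, 202.9]
tcp_rot: [-90.0, 9.9, -129.7]
ft_force: [-0.6, -0.5, 0.1]
finger_gap: 24.2
```

```bash
python3 - <<'E'
from h import *
q=readout.sense();print(q["tool_pos"],q["tcp_rot"],q["ft_force"])
w=eyes.snapshot("wrist");cv2.imwrite("pics/w2.png",w["image"]);np.save("w2.npy",np.array(w["world_to_cam"]))
print(w["fx"],w["cx"],w["cy"],proj(w,[605,-122,82]),proj(w,[580,-152,104]))
E
```

```text
[ 546.4470262  -191.31022542  202.94788049] [ -89.97886347    9.92483865 -129.65217996] [-0.64131904 -0.51259182  0.10942005]
341.86541082180133 320.14467366100496 204.01568679138558 [322.7108061  105.48622768] [322.73772818 149.81983124]
```

View pics/w2.png

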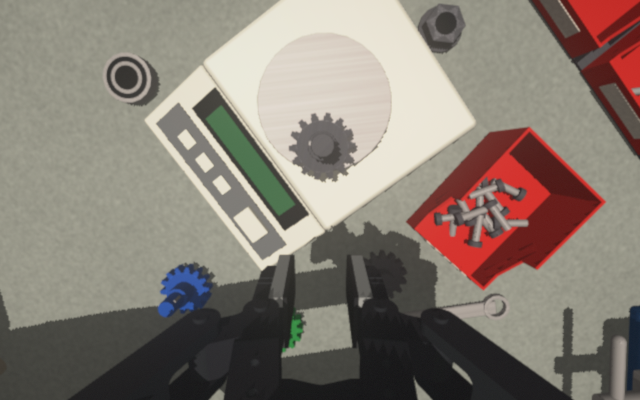

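The gear is clear here at about (324,147) and the pan at about (325,101). The key is at (250,224). I'll fit the pan edge and the gear outline.

```bash
cat >> h.py <<'E'
from scipy.optimize import least_squares
def circ(P,rad=None,it=3):
    P=np.array(P)
    if rad: f=lambda c:np.hypot(P[:,0]-c[0],P[:,1]-c[1])-rad
    else: f=lambda c:np.hypot(P[:,0]-c[0],P[:,1]-c[1])-c[2]
    x0=list(P.mean(0))+([] if rad else [30])
    return least_squares(f,x0,loss="soft_l1",f_scale=1.0)
def gear(s,guess):
    "guess xy; teeth-top outline centroid on z=104"
    hsv=cv2.cvtColor(s["image"],cv2.COLOR_BGR2HSV);m=(hsv[...,2]<125).astype(np.uint8)
    g=proj(s,[*guess,104]);e=proj(s,[guess[0]+36,guess[1],104]);rr=int(np.linalg.norm(e-g))
    k=np.zeros_like(m);cv2.circle(k,tuple(int(x) for x in g),rr,1,-1);m&=k
    n,l,st,ce=cv2.connectedComponentsWithStats(m);i=1+np.argmax(st[1:,4])
    c=max(cv2.findContours((l==i).astype(np.uint8),cv2.RETR_EXTERNAL,cv2.CHAIN_APPROX_NONE)[0],key=len)
    P=np.array([ray(s,u,v,104)[:2] for u,v in cv2.convexHull(c)[:,0]])
    return cv2.minEnclosingCircle(P.astype(np.float32)),m
def pan(s,guess):
    "radial saturation/value edge search near the 60 mm circle on z=82"
    im=cv2.GaussianBlur(s["image"],(3,3),0).astype(float)
    P=[]
    for a in np.radians(np.arange(0,360,4)):
        t=np.arange(50,70,.5);uv=[proj(s,[guess[0]+x*np.cos(a),guess[1]+x*np.sin(a),82]) for x in t]
        uv=np.array(uv,np.float32)
        if uv.min()<2 or uv[:,0].max()>637 or uv[:,1].max()>397: continue
        v=cv2.remap(im,uv[None,:,0],uv[None,:,1],1)[0]
        if v.sum(1).min()<200: continue
        d=np.abs(v[4:]-v[:-4]).sum(1);j=d.argmax()
        if d[j]>25:P.append([guess[0]+t[j+2]*np.cos(a),guess[1]+t[j+2]*np.sin(a)])
    return circ(P,60),P
E
python3 - <<'E'
from h import *
s={"image":cv2.imread("pics/w2.png"),"fx":341.8654,"fy":341.8654,"cx":320.145,"cy":204.016,"world_to_cam":np.load("w2.npy")}
g,m=gear(s,[580,-152]);print(g)
p=np.array([605,-122.])
for _ in range(2):
    f,P=pan(s,p);p=f.x;print(p,len(P),np.abs(f.fun).mean())
f2=circ(P);print(f2.x)
d=p-np.array(g[0]);print(d,np.hypot(*d),np.degrees(np.arctan2(d[1],d[0])))
print("shaft top",ray(s,323,146,152),"key",[ray(s,250,224,z).round(1) for z in(54,58,62)])
t=eyes.snapshot("top");print(gear(t,[580,-152])[0])
for _ in range(2):
    f,P=pan(t,p);p=f.x;print(p,len(P),np.abs(f.fun).mean())
E
```

```text
((581.2742919921875, -151.32069396972656), 29.00136375427246)
[ 605.85057384 -122.09328348] 90 2.155725249407173
[ 605.96688471 -122.03996899] 90 1.9553850947463645
[ 605.02194882 -122.3862613    61.0210246 ]
[24.69259271 29.28072498] 38.302545481179244 49.85888477360429
shaft top [ 581.20680529 -150.29795116  152.        ] key [array([ 476.4, -161.9,   54. ]), array([ 477.6, -161.8,   58. ]), array([ 478.8, -161.7,   62. ])]
((578.4799194335938, -148.39151000976562), 30.883678436279297)
[ 606.33672281 -121.52559463] 90 1.860801290115303
[ 606.36812721 -121.41384666] 90 1.773496523993281
```

Pan (605.5,-122) and gear (581,-151), 38 mm apart along 50°, which matches the tool's heading. I'll go down behind the gear, outside the pan, and touch the housing lightly to find the true tip height.

Call:
move_arm:
  motion: "0.3 0.4 -3.5 0 0 0;0.3 0.4 -7 0 0 0;0.3 0.4 -10 0 0 0;0.3 0.4 -12 0 0 0;0.3 0.4 -12.6 0 0 0;0.3 0.4 -12.8 0 0 0;0.3 0.4 -12.8 0 0 0;0.3 0.4 -12.8 0 0 0"

```text
time: 2.77
tool_pos: [551.0, -188.1, 77.1]
tcp_rot: [-89.8, 10.0, -129.7]
ft_force: [0.3, -0.3, 0.8]
finger_gap: 24.2
```

Call:
move_arm:
  motion: "0 0 -0.2 0 0 0;0 0 -0.4 0 0 0;0 0 -0.4 0 0 0;0 0 -0.4 0 0 0"

```text
time: 3.1
tool_pos: [550.1, -187.0, 71.3]
tcp_rot: [-90.0, 10.0, -129.7]
ft_force: [0.1, 0.5, -0.2]
finger_gap: 23.7
```

Call:
move_arm:
  motion: "0 0 -0.1 0 0 0;0 0 -0.15 0 0 0;0 0 -0.15 0 0 0"

```text
time: 3.35
tool_pos: [549.8, -186.8, 69.3]
tcp_rot: [-90.0, 10.0, -129.7]
ft_force: [-0.6, 0.3, 0.8]
finger_gap: 24.2
```

Call:
move_arm:
  motion: "0 0 -0.05 0 0 0;0 0 -0.1 0 0 0;0 0 -0.1 0 0 0"

```text
time: 3.6
tool_pos: [549.9, -186.9, 68.3]
tcp_rot: [-90.0, 10.0, -129.7]
ft_force: [0.2, 0.6, -0.4]
finger_gap: 23.7
```

Call:
move_arm:
  motion: "0 0 -0.05 0 0 0;0 0 -0.1 0 0 0;0 0 -0.1 0 0 0"

```text
time: 3.85
tool_pos: [549.9, -186.9, 67.3]
tcp_rot: [-90.0, 10.0, -129.7]
ft_force: [0.2, 0.4, -0.7]
finger_gap: 24.1
```

Call:
move_arm:
  motion: "0 0 -0.05 0 0 0;0 0 -0.1 0 0 0;0 0 -0.1 0 0 0"

```text
time: 4.1
tool_pos: [549.9, -186.9, 66.3]
tcp_rot: [-90.0, 10.0, -129.7]
ft_force: [-0.6, -0.0, 0.0]
finger_gap: 23.8
```

Call:
move_arm:
  motion: "0 0 -0.05 0 0 0;0 0 -0.1 0 0 0;0 0 -0.1 0 0 0"

```text
time: 4.35
tool_pos: [549.8, -186.9, 65.3]
tcp_rot: [-90.0, 10.0, -129.7]
ft_force: [0.2, -0.2, -0.2]
finger_gap: 23.6
```

Call:
move_arm:
  motion: "0 0 -0.05 0 0 0;0 0 -0.1 0 0 0;0 0 -0.1 0 0 0"

```text
time: 4.6
tool_pos: [549.9, -186.9, 64.3]
tcp_rot: [-90.0, 10.0, -129.7]
ft_force: [-1.5, 0.9, -0.5]
finger_gap: 24.3
```

Call:
move_arm:
  motion: "0 0 -0.05 0 0 0;0 0 -0.1 0 0 0;0 0 -0.1 0 0 0"

```text
time: 4.85
tool_pos: [549.9, -186.9, 63.3]
tcp_rot: [-90.0, 10.0, -129.7]
ft_force: [0.5, 0.0, 0.3]
finger_gap: 23.8
```

Call:
move_arm:
  motion: "0 0 -0.05 0 0 0;0 0 -0.1 0 0 0;0 0 -0.1 0 0 0"

```text
time: 5.1
tool_pos: [549.8, -186.9, 62.3]
tcp_rot: [-90.0, 10.0, -129.7]
ft_force: [0.0, -0.2, 0.2]
finger_gap: 24.1
```

Call:
move_arm:
  motion: "0 0 -0.05 0 0 0;0 0 -0.1 0 0 0;0 0 -0.1 0 0 0"

```text
time: 5.35
tool_pos: [549.9, -186.9, 61.3]
tcp_rot: [-90.0, 10.0, -129.7]
ft_force: [-0.2, 0.1, -0.2]
finger_gap: 23.8
```

```bash
python3 - <<'E'
from h import *
q=readout.sense();print(q["tool_pos"],q["ft_force"],q["wrist_torque"])
w=eyes.snapshot("wrist");cv2.imwrite("pics/w3.png",cv2.resize(w["image"][100:360,160:480],None,fx=2,fy=2))
print(proj(w,[581.3,-151,104])*2-[320,200],proj(w,[*q["tool_pos"][:2],66])*2-[320,200])
E
```

```text
[ 549.85967303 -186.88188635   61.31186727] [-0.20612072  0.08900415 -0.16607496] [-0.03885229  0.0053236  -0.03672488]
[332.67681927 110.44319586] [325.37804187 281.92398285]
```

View pics/w3.png

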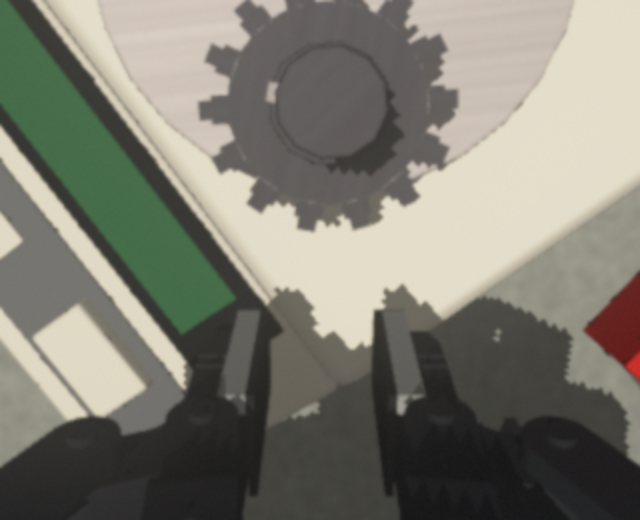

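The gear is at crop (330,110) and undisturbed. The fingertips' front edges are at about (255,310) and (390,310) with their shadows just ahead, so they look higher or further back than the TCP. I'll work out where they are from the known gap.

```bash
python3 - <<'E'
from h import *
w=eyes.snapshot("wrist");M=np.array(w["world_to_cam"]);R=M[:3,:3]
q=readout.sense();t=q["tool_pos"];print("cam",-R.T@M[:3,3],"tcp cam",R@t+M[:3,3])
d=np.array([.643,.766,0]);j=np.array([.766,-.643,0]);a=np.array([.643*.174,.766*.174,-.985]);f=np.array([.643*.985,.766*.985,.174])
for back in(0,4,8,12,16):
  for fr in(11,5,0):
    print(back,fr,[(proj(w,t-a*back+f*fr+j*x)*2-[320,200]).round(0).tolist() for x in(-26,-12,12,26)])
E
```

```text
cam [ 579.57746725 -149.11565246  252.80852563] tcp cam [  1.45264566  20.06051357 196.31358472]
0 11 [[233.0, 242.0], [283.0, 242.0], [368.0, 242.0], [418.0, 243.0]]
0 5 [[234.0, 261.0], [283.0, 262.0], [368.0, 262.0], [417.0, 262.0]]
0 0 [[235.0, 277.0], [284.0, 278.0], [367.0, 278.0], [416.0, 278.0]]
4 11 [[232.0, 247.0], [282.0, 247.0], [369.0, 248.0], [420.0, 248.0]]
4 5 [[232.0, 267.0], [283.0, 267.0], [369.0, 268.0], [419.0, 268.0]]
4 0 [[233.0, 283.0], [283.0, 283.0], [368.0, 284.0], [418.0, 284.0]]
8 11 [[230.0, 252.0], [282.0, 253.0], [370.0, 253.0], [422.0, 253.0]]
8 5 [[231.0, 273.0], [282.0, 273.0], [369.0, 273.0], [421.0, 274.0]]
8 0 [[231.0, 289.0], [282.0, 290.0], [369.0, 290.0], [420.0, 290.0]]
12 11 [[228.0, 258.0], [281.0, 258.0], [371.0, 259.0], [424.0, 259.0]]
12 5 [[229.0, 279.0], [281.0, 279.0], [370.0, 279.0], [423.0, 280.0]]
12 0 [[229.0, 296.0], [281.0, 296.0], [370.0, 296.0], [422.0, 297.0]]
16 11 [[226.0, 264.0], [280.0, 264.0], [372.0, 265.0], [426.0, 265.0]]
16 5 [[227.0, 285.0], [280.0, 285.0], [372.0, 286.0], [425.0, 286.0]]
16 0 [[228.0, 302.0], [280.0, 302.0], [371.0, 303.0], [424.0, 303.0]]
```

The gap and row of the tips suggest they sit well above the reported TCP. I'll check independently in the scene camera, with the reported TCP marked.

```bash
python3 - <<'E'
from h import *
q=readout.sense();t=q["tool_pos"];s=eyes.snapshot("scene");im=s["image"]
c=proj(s,t).astype(int);x0,y0=c[0]-70,c[1]-75
v=cv2.resize(im[y0:y0+120,x0:x0+140],None,fx=5,fy=5,interpolation=cv2.INTER_CUBIC)
for z,col in((0,(0,0,255)),(20,(0,255,255)),(40,(255,0,255))):
    p=(proj(s,t+[0,0,z])-[x0,y0])*5;cv2.circle(v,tuple(int(k) for k in p),3,col,-1)
cv2.imwrite("pics/s1.png",v)
E
```

```text
(no output)
```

View pics/s1.png

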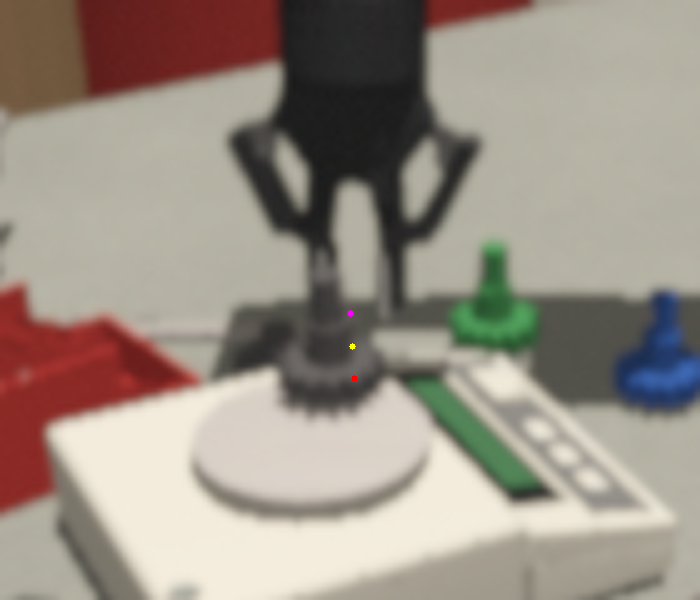

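The scene view shows the true fingertips at (320,250) and (398,308), at about the 40 mm mark. So the real tips are roughly 40 mm above the reported TCP. I'll carry on down to find the housing by touch.

Call:
move_arm:
  motion: "0 0 -0.5 0 0 0;0 0 -1 0 0 0;0 0 -1.5 0 0 0;0 0 -2 0 0 0;0 0 -2.4 0 0 0;0 0 -2.4 0 0 0"

```text
time: 6.0
tool_pos: [549.0, -186.4, 35.9]
tcp_rot: [-90.1, 10.0, -129.7]
ft_force: [0.4, 0.1, -0.4]
finger_gap: 24.0
```

Call:
move_arm:
  motion: "0 0 -0.1 0 0 0;0 0 -0.2 0 0 0;0 0 -0.2 0 0 0"

```text
time: 6.25
tool_pos: [550.0, -187.0, 35.5]
tcp_rot: [-90.0, 10.0, -129.7]
ft_force: [-0.8, -1.0, 1.4]
finger_gap: 23.9
```

Call:
move_arm:
  motion: "0 0 -0.1 0 0 0;0 0 -0.2 0 0 0;0 0 -0.2 0 0 0"

```text
time: 6.5
tool_pos: [549.9, -186.9, 33.4]
tcp_rot: [-90.0, 10.0, -129.7]
ft_force: [1.0, 0.1, 0.0]
finger_gap: 23.8
```

Call:
move_arm:
  motion: "0 0 -0.1 0 0 0;0 0 -0.2 0 0 0;0 0 -0.2 0 0 0"

```text
time: 6.75
tool_pos: [549.8, -186.9, 31.2]
tcp_rot: [-90.0, 10.0, -129.7]
ft_force: [0.9, -0.3, 0.1]
finger_gap: 24.0
```

Call:
move_arm:
  motion: "0 0 -0.1 0 0 0;0 0 -0.2 0 0 0;0 0 -0.2 0 0 0"

```text
time: 7.0
tool_pos: [550.1, -187.0, 29.8]
tcp_rot: [-90.0, 10.0, -129.7]
ft_force: [-1.7, 0.5, 3.2]
finger_gap: 24.4
```

Call:
move_arm:
  motion: "0 0 -0.1 0 0 0;0 0 -0.15 0 0 0;0 0 -0.15 0 0 0"

```text
time: 7.25
tool_pos: [550.3, -187.1, 29.4]
tcp_rot: [-89.9, 10.0, -129.7]
ft_force: [-5.9, 2.5, 13.0]
finger_gap: 24.0
```

Call:
move_arm:
  motion: "0 0 -0.1 0 0 0;0 0 -0.15 0 0 0;0 0 -0.15 0 0 0"

```text
time: 7.5
tool_pos: [550.6, -187.2, 29.2]
tcp_rot: [-89.9, 10.0, -129.6]
ft_force: [-11.7, 3.5, 21.5]
finger_gap: 23.5
```

Call:
move_arm:
  motion: "0 0 -0.1 0 0 0;0 0 -0.15 0 0 0;0 0 -0.15 0 0 0"

```text
time: 7.75
tool_pos: [550.7, -187.3, 29.0]
tcp_rot: [-89.9, 10.0, -129.6]
ft_force: [-17.9, 5.9, 32.9]
finger_gap: 23.8
```

Touch found: the lowest tip edge meets the housing (66 mm) at TCP z ≈ 29.9, so the tip is 36 mm above the reported TCP. I'll back off to TCP z ≈ 48.4, which puts the tips 2.5 mm over the pan plane.

Call:
move_arm:
  motion: "0 0 0.6 0 0 0;0 0 1.2 0 0 0;0 0 1.8 0 0 0;0 0 2.3 0 0 0;0 0 2.37 0 0 0;0 0 2.37 0 0 0;0 0 2.37 0 0 0"

```text
time: 8.33
tool_pos: [549.8, -186.8, 48.3]
tcp_rot: [-90.0, 10.0, -129.7]
ft_force: [-0.6, -0.4, -0.2]
finger_gap: 24.0
```

```bash
python3 - <<'E'
from h import *
q=readout.sense();t=q["tool_pos"];print(t,q["ft_force"])
w=eyes.snapshot("wrist");g,m=gear(w,[581,-151]);print(g)
p=np.array([605.5,-122.])
f,P=pan(w,p);p=f.x;print(p,len(P),np.abs(f.fun).mean())
e=np.array([.643,.766]);n=np.array([-.766,.643])
for k,v in(("gear",g[0]),("pan",p)):print(k,(np.array(v)-t[:2])@e,(np.array(v)-t[:2])@n)
E
```

```text
[ 549.75260784 -186.83330573   48.305964  ] [-0.58880987 -0.36235707 -0.1644354 ]
((581.2243041992188, -149.40599060058594), 27.870250701904297)
[ 605.97037966 -121.5271009 ] 42 1.9263024785624832
gear 48.90562415098919 -0.04155578427014151
pan 86.1725801863816 -1.0709235105650337
```

Call:
move_arm:
  motion: "0.32 0.38 0 0 0 0;0.64 0.77 0 0 0 0;0.84 1 0 0 0 0;0.96 1.15 0 0 0 0;1.06 1.26 0 0 0 0;1.16 1.38 0 0 0 0;1.26 1.49 0 0 0 0;1.35 1.61 0 0 0 0;1.45 1.72 0 0 0 0;1.54 1.84 0 0 0 0"

```text
time: 9.22
tool_pos: [565.3, -168.8, 48.7]
tcp_rot: [-90.0, 10.0, -129.7]
ft_force: [-0.6, -1.3, 0.3]
finger_gap: 24.1
```

```bash
cat > look.py <<'E'
from h import *
import sys
gx=[float(a) for a in sys.argv[1:3]]
q=readout.sense();t=q["tool_pos"];print(t.round(1),q["ft_force"].round(1))
w=eyes.snapshot("wrist");g,m=gear(w,gx);print("gear",g,"shaft axis pix",proj(w,[*g[0],152]).round(0))
cv2.imwrite("pics/last.png",w["image"])
e=np.array([.643,.766]);n=np.array([-.766,.643]);p=np.array([605.7,-122.])
for k,v in(("gear",g[0]),("pan",p)):print(k,(np.array(v)-t[:2])@e,(np.array(v)-t[:2])@n)
T=eyes.snapshot("top");print("top",gear(T,gx)[0])
E
python3 look.py 583 -148
```

```text
[ 565.3 -168.8   48.7] [-0.6 -1.3  0.3]
gear ((578.4122924804688, -151.63543701171875), 34.521385192871094) shaft axis pix [322. 255.]
gear 21.566282244005244 0.9976781896475566
pan 61.813022930040425 -0.8491197717782581
top ((580.14599609375, -149.6572265625), 31.120330810546875)
```

```bash
cat >> h.py <<'E'
def gear2(s,guess,rad=27.9):
    "front-half outline (away from fingers) fitted with the tip circle on z=104"
    _,m=gear(s,guess);e=np.array([.643,.766]);g=np.array(guess,float)
    c=max(cv2.findContours(m,cv2.RETR_EXTERNAL,cv2.CHAIN_APPROX_NONE)[0],key=len)
    H=np.array([ray(s,u,v,104)[:2] for u,v in cv2.convexHull(c)[:,0]])
    for _ in range(3):
        d=H-g;P=H[(d@e>3)&(np.hypot(*d.T)<33)];f=circ(P,rad);g=f.x
    return g,len(P),np.abs(f.fun).mean()
E
sed -i 's/g,m=gear(w,gx);print("gear",g,"shaft axis pix",proj(w,\[\*g\[0\],152\]).round(0))/g=gear2(w,gx);print("gear",g)/; s/gear(T,gx)\[0\]/gear2(T,gx)/' look.py; python3 look.py 582 -150
```

```text
[ 565.4 -168.5   48.6] [ 0.3 -2.3  0.1]
gear (array([ 582.5431288 , -146.15052276]), 17, np.float64(0.07597034860645965))
gear 28.16238269639251 1.2327841911366153
pan 61.55155131298169 -0.9765930082266246
top (array([ 581.49902592, -146.62347505]), 9, np.float64(0.52684827697824))
```

Call:
move_arm:
  motion: "0.08 0.09 0 0 0 0;0.16 0.18 0 0 0 0;0.24 0.28 0 0 0 0;0.32 0.37 0 0 0 0;0.4 0.46 0 0 0 0;0.48 0.55 0 0 0 0;0.56 0.64 0 0 0 0;0.64 0.74 0 0 0 0;0.7 0.81 0 0 0 0;0.74 0.85 0 0 0 0"

```text
time: 10.25
tool_pos: [572.8, -159.8, 48.6]
tcp_rot: [-90.0, 10.0, -129.7]
ft_force: [-1.7, -1.3, -0.3]
finger_gap: 24.2
```

```bash
python3 look.py 588 -143
```

```text
[ 572.8 -159.8   48.6] [-1.7 -1.3 -0.3]
gear (array([ 589.62986201, -137.32336417]), 16, np.float64(0.0645289881484683))
gear 28.06502300243538 1.573310834308002
pan 50.13581868782384 -0.8834917023333438
top (array([ 588.37361483, -137.70978494]), 8, np.float64(0.21040764593863903))
```

View pics/last.png

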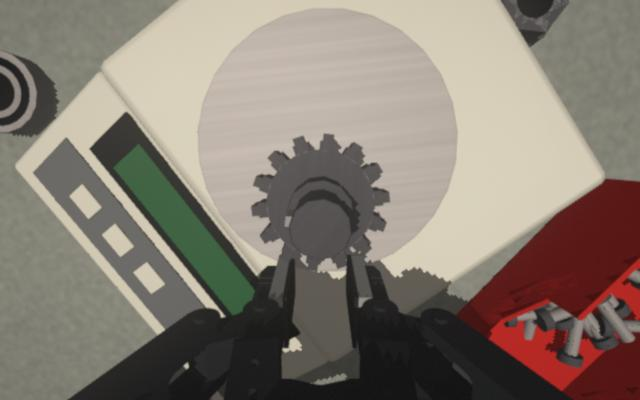

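The gear is upright at about (322,195), held between the two tips. It has moved about 12 mm, with about 22 mm to go plus 2 mm to the right.

Call:
move_arm:
  motion: "0.1 0.09 0 0 0 0;0.2 0.18 0 0 0 0;0.3 0.28 0 0 0 0;0.4 0.38 0 0 0 0;0.5 0.47 0 0 0 0;0.6 0.57 0 0 0 0;0.7 0.66 0 0 0 0;0.8 0.76 0 0 0 0;0.88 0.84 0 0 0 0;0.92 0.88 0 0 0 0"

```text
time: 11.18
tool_pos: [582.0, -151.1, 48.6]
tcp_rot: [-90.0, 10.0, -129.7]
ft_force: [-1.0, -2.3, 0.3]
finger_gap: 24.1
```

```bash
python3 look.py 598 -129; python3 - <<'E'
from h import *
w=eyes.snapshot("wrist");p=np.array([605.7,-122])
f,P=pan(w,p);print("pan",f.x,len(P),circ(P).x)
E
```

```text
[ 582.  -151.1   48.6] [-1.  -2.3  0.3]
gear (array([ 598.8528225 , -128.44727375]), 16, np.float64(0.07165290488669118))
gear 28.148812357639454 1.6821088402321638
pan 37.49015918380852 0.5827678975874042
top (array([ 597.73594814, -128.72772767]), 9, np.float64(0.3714312728200871))
pan [ 606.7091291  -121.24847639] 68 [ 607.34981623 -120.93940352   59.24580852]
```

Call:
move_arm:
  motion: "0.1 0.09 0 0 0 0;0.2 0.18 0 0 0 0;0.3 0.28 0 0 0 0;0.4 0.37 0 0 0 0;0.5 0.46 0 0 0 0;0.6 0.55 0 0 0 0;0.7 0.64 0 0 0 0;0.76 0.69 0 0 0 0;0.76 0.69 0 0 0 0"

```text
time: 12.08
tool_pos: [589.7, -144.1, 48.6]
tcp_rot: [-90.0, 10.0, -129.7]
ft_force: [-1.3, -1.6, -0.4]
finger_gap: 24.0
```

```bash
python3 look.py 606 -122
```

```text
[ 589.7 -144.1   48.6] [-1.3 -1.6 -0.4]
gear (array([ 606.55396043, -121.38911814]), 15, np.float64(0.08266587476298544))
gear 28.25391006094746 1.6760356300300008
pan 27.236878003524126 1.9373722864535614
top (array([ 605.23227984, -122.08238031]), 10, np.float64(0.3301330457785966))
```

The gear is centred, so I'll back off level and then rise to the earlier hover for a check.

Call:
move_arm:
  motion: "-0.2 -0.24 0 0 0 0;-0.6 -0.7 0 0 0 0;-1.2 -1.4 0 0 0 0;-2 -2.4 0 0 0 0;-3 -3.6 0 0 0 0;-4 -4.5 2 0 0 0;-4.3 -4.7 5 0 0 0;-4.3 -4.7 8 0 0 0;-4.3 -4.7 8 0 0 0;-4.3 -4.7 8 0 0 0"
  fingers: 2.4

```text
time: 13.02
tool_pos: [547.6, -193.4, 131.6]
tcp_rot: [-89.7, 10.1, -129.7]
ft_force: [-0.6, -0.6, 0.0]
finger_gap: 23.9
```

```bash
python3 - <<'E'
from h import *
q=readout.sense();print(q["tool_pos"].round(1),q["ft_force"].round(1))
w=eyes.snapshot("wrist");cv2.imwrite("pics/w5.png",w["image"])
g=gear(w,[606,-122])[0];print("gear",g)
p=np.array([606,-121.7])
for _ in range(2): f,P=pan(w,p);p=f.x
print("pan",p,circ(P).x,len(P))
T=eyes.snapshot("top");print(gear(T,[606,-122])[0])
# wide key: bright blob on grey console
hsv=cv2.cvtColor(w["image"],cv2.COLOR_BGR2HSV);k=proj(w,[477,-162,58]);print("key px",k)
m=(hsv[...,2]>150).astype(np.uint8);n,l,st,ce=cv2.connectedComponentsWithStats(m)
for i in range(1,n):
    if 60<st[i,4]<3000:print(st[i],ce[i].round(1),ray(w,*ce[i],58).round(1))
E
```

```text
[ 547.6 -193.4  131.6] [-0.6 -0.6  0. ]
gear ((605.1630249023438, -123.2860107421875), 29.61895179748535)
pan [ 605.64662871 -121.60189783] [ 605.66895726 -121.68627503   59.83455103] 67
((604.6168212890625, -122.80876159667969), 28.947587966918945)
key px [227.99265289 242.19419605]
[126  14  25  20 209] [137.1  25.3] [534.6   0.7  58. ]
[ 45  27  61  62 777] [73.9 57.5] [483.4  14.3  58. ]
[ 56  39  38  39 351] [75.3 58.2] [483.8  13.3  58. ]
[570  63  12  10  62] [575.2  67.9] [ 763.9 -228.1   58. ]
[507  73  39  17 229] [527.8  80.5] [ 731.6 -212.9   58. ]
[600  80  12  10  74] [605.9  83.7] [ 775.4 -252.2   58. ]
[519  90  18  16 135] [526.9  97. ] [ 724.2 -222.3   58. ]
[589  92  20  17 105] [600.1  99.4] [ 765.8 -259.1   58. ]
[521  94  47  30 358] [546.6 111.4] [ 729.7 -240.5   58. ]
[38 98 14 17 89] [ 43.9 105.5] [441.6   4.5  58. ]
[558 103  11  12  61] [563.9 108. ] [ 741.2 -246.9   58. ]
[ 52 104  11  26 103] [ 57.4 117.3] [443.1  -8.   58. ]
[611 106  13  12  72] [616.4 112.4] [ 770.1 -275.    58. ]
[136 122  24  27 350] [147.2 134.7] [486.1 -60.4  58. ]
[ 71 124  14  11
[... 1258 characters left out ...]
2  10  13  81] [ 96.5 288.6] [ 369.5 -122.6   58. ]
[ 44 285  15  20 102] [ 51.6 296.5] [ 336.8 -104.1   58. ]
[615 289  16  13  90] [624.2 295.8] [ 695.6 -403.    58. ]
[121 293  55  36 711] [146.3 308.5] [ 388.5 -160.7   58. ]
[453 292  10  16  85] [458.3 299. ] [ 589.5 -317.9   58. ]
[494 308  12  21 101] [499.6 318.5] [ 605.6 -353.4   58. ]
[  3 313  14  10  62] [  9.8 317. ] [297.9 -94.6  58. ]
[477 313   9  19  78] [481.8 321.4] [ 592.9 -346.1   58. ]
[ 292  328   59   51 1301] [323.8 348.8] [ 477.1 -281.1   58. ]
[113 341  11  15  79] [116.6 346.9] [ 346.2 -169.3   58. ]
[564 341  25  25 163] [574.5 352.4] [ 636.4 -418.6   58. ]
[542 358  26  23 210] [557. 367.] [ 617.6 -420.1   58. ]
```

View pics/w5.png

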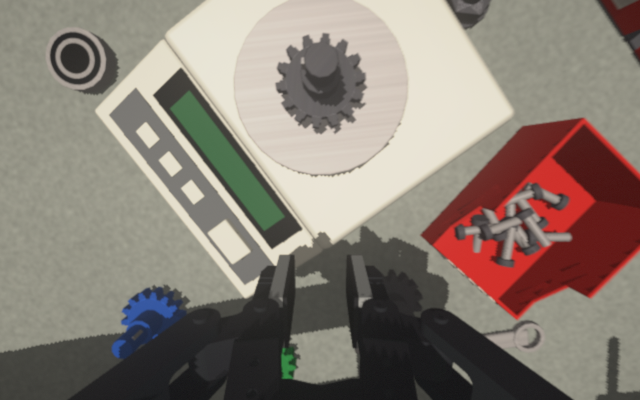

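The gear stands upright at (322,82), centred on the pan to within about 1.5 mm by both cameras. The key is at (228,242), which is world (477.6,-162). I'll shut the fingers, tilt the tool onto the console's normal and go above the key.

Call:
move_arm:
  motion: "-2 1 0 -2.5 -2.2 0;-4 2 -1 -5 -4.4 0;-6.2 3.1 -3 -7.6 -6.5 0;-6.2 3.1 -5 -7.6 -6.5 0;-6.2 3.1 -7 -7.6 -6.5 0;-6.2 3.1 -8 -7.6 -6.5 0;-6.2 3.1 -8 -7.6 -6.5 0;-6.2 3.1 -8 -7.6 -6.5 0"
  fingers: 0

```text
time: 13.78
tool_pos: [484.0, -160.2, 47.9]
tcp_rot: [-80.2, 8.2, -128.1]
ft_force: [0.5, -0.3, 1.1]
finger_gap: -0.1
```

```bash
python3 - <<'E'
from h import *
from scipy.spatial.transform import Rotation as Ro
q=readout.sense();t=q["tool_pos"];a=Ro.from_euler("xyz",q["tcp_rot"],degrees=True).as_matrix()[:,1]
print(t.round(1),a.round(3),q["finger_gap"],"tip",(t-a*36).round(1),q["ft_force"].round(1))
w=eyes.snapshot("wrist");im=w["image"].copy()
for p,c in((t-a*36,(0,0,255)),([477.6,-162,58],(255,0,255))):cv2.circle(im,tuple(int(x) for x in proj(w,p)),3,c,-1)
cv2.imwrite("pics/w6.png",im)
E
```

```text
[ 484.  -160.2   47.9] [ 0.221  0.004 -0.975] -0.08251902344376132 tip [ 476.1 -160.4   83. ] [ 0.5 -0.3  1.1]
```

View pics/w6.png

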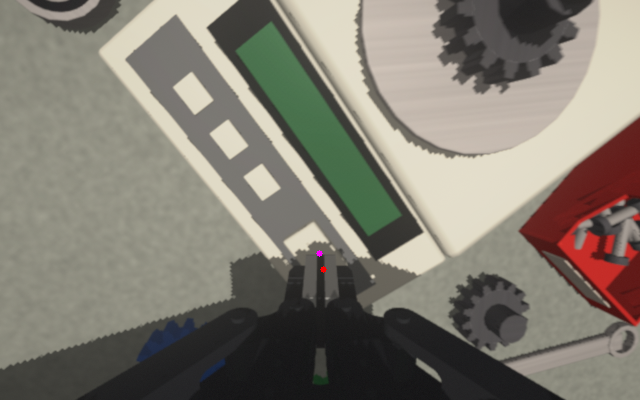

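The shut tips are at about (320,255), above the wide key at about (308,240) and clear of the other keys. Now I'll press.

Call:
move_arm:
  motion: "0.1 -0.1 -0.6 0 0 0;0.15 -0.15 -1.2 0 0 0;0.15 -0.15 -1.7 0 0 0;0.15 -0.15 -1.7 0 0 0"

```text
time: 14.17
tool_pos: [485.3, -161.5, 30.2]
tcp_rot: [-80.2, 8.2, -128.1]
ft_force: [-1.0, -0.2, -0.3]
finger_gap: -0.2
```

Call:
move_arm:
  motion: "0.02 0 -0.1 0 0 0;0.04 0 -0.2 0 0 0;0.04 0 -0.2 0 0 0"

```text
time: 14.42
tool_pos: [486.5, -161.8, 29.6]
tcp_rot: [-80.0, 8.2, -128.1]
ft_force: [0.1, 0.1, -0.3]
finger_gap: -0.1
```

Call:
move_arm:
  motion: "0.02 0 -0.1 0 0 0;0.04 0 -0.2 0 0 0;0.04 0 -0.2 0 0 0"

```text
time: 14.67
tool_pos: [486.8, -161.8, 27.6]
tcp_rot: [-80.0, 8.2, -128.1]
ft_force: [-0.3, 0.6, -0.1]
finger_gap: 0.2
```

Call:
move_arm:
  motion: "0.02 0 -0.1 0 0 0;0.04 0 -0.2 0 0 0;0.04 0 -0.2 0 0 0"

```text
time: 14.92
tool_pos: [487.1, -161.7, 25.4]
tcp_rot: [-80.0, 8.2, -128.1]
ft_force: [0.3, 0.0, -0.0]
finger_gap: -0.2
```

Call:
move_arm:
  motion: "0.02 0 -0.1 0 0 0;0.04 0 -0.2 0 0 0;0.04 0 -0.2 0 0 0"

```text
time: 15.17
tool_pos: [487.5, -161.7, 23.4]
tcp_rot: [-80.1, 8.2, -128.1]
ft_force: [0.5, 0.1, -0.7]
finger_gap: -0.1
```

Call:
move_arm:
  motion: "0.02 0 -0.1 0 0 0;0.04 0 -0.2 0 0 0;0.04 0 -0.2 0 0 0"

```text
time: 15.42
tool_pos: [487.9, -161.7, 21.4]
tcp_rot: [-80.1, 8.2, -128.1]
ft_force: [0.9, 0.1, 0.0]
finger_gap: -0.2
```

Call:
move_arm:
  motion: "0.02 0 -0.1 0 0 0;0.03 0 -0.15 0 0 0;0.03 0 -0.15 0 0 0"

```text
time: 15.67
tool_pos: [488.2, -161.8, 20.0]
tcp_rot: [-80.0, 8.2, -128.1]
ft_force: [0.6, 0.2, -0.3]
finger_gap: -0.1
```

Call:
move_arm:
  motion: "0 0 -0.1 0 0 0;0.02 0 -0.2 0 0 0;0.02 0 -0.2 0 0 0"

```text
time: 15.92
tool_pos: [488.4, -161.7, 17.9]
tcp_rot: [-80.1, 8.2, -128.1]
ft_force: [-0.5, -0.3, -0.2]
finger_gap: -0.2
```

Call:
move_arm:
  motion: "0 0 -0.1 0 0 0;0.02 0 -0.2 0 0 0;0.02 0 -0.2 0 0 0"

```text
time: 16.17
tool_pos: [488.8, -161.9, 16.1]
tcp_rot: [-80.0, 8.2, -128.1]
ft_force: [-0.6, -0.7, 1.7]
finger_gap: -0.2
```

Call:
move_arm:
  motion: "0 0 0.3 0 0 0;-0.45 0 0.3 0 0 0;-0.45 0 0.2 0 0 0;-0.45 0 0 0 0 0;-0.45 0 0 0 0 0"

```text
time: 16.58
tool_pos: [483.8, -161.7, 15.7]
tcp_rot: [-80.1, 8.2, -128.1]
ft_force: [0.2, 0.5, -0.1]
finger_gap: 0.1
```

Call:
move_arm:
  motion: "0.02 0 -0.1 0 0 0;0.04 0 -0.2 0 0 0;0.04 0 -0.2 0 0 0"

```text
time: 16.83
tool_pos: [484.5, -161.8, 13.9]
tcp_rot: [-80.1, 8.2, -128.1]
ft_force: [-1.2, -0.9, 1.9]
finger_gap: 0.1
```

Call:
move_arm:
  motion: "0.02 0 -0.1 0 0 0;0.03 0 -0.15 0 0 0;0.03 0 -0.15 0 0 0"

```text
time: 17.08
tool_pos: [485.0, -161.9, 12.6]
tcp_rot: [-80.0, 8.2, -128.1]
ft_force: [-1.5, 0.5, 3.6]
finger_gap: -0.0
```

Force is rising as the key's spring should: 1.9 N, then 3.6 N. I'll go to the stop, hold, and check the force.

Call:
move_arm:
  motion: "0.02 0 -0.1 0 0 0;0.03 0 -0.15 0 0 0;0.03 0 -0.15 0 0 0"

```text
time: 17.33
tool_pos: [485.3, -161.9, 11.4]
tcp_rot: [-80.0, 8.2, -128.1]
ft_force: [-2.7, 0.5, 5.9]
finger_gap: -0.1
```

Call:
move_arm:
  motion: "0.02 0 -0.1 0 0 0;0.03 0 -0.15 0 0 0;0.03 0 -0.15 0 0 0;0.03 0 -0.15 0 0 0"

```text
time: 17.67
tool_pos: [485.6, -162.0, 11.1]
tcp_rot: [-80.0, 8.2, -128.1]
ft_force: [-14.4, 4.3, 21.9]
finger_gap: 0.1
```

Hard stop reached after about 4 mm of spring travel (22 N). I'll release and move away.

Call:
move_arm:
  motion: "0 0 0 0 0 0;-0.1 0 0.5 0 0 0;-0.3 0 1.5 0 0 0;-0.6 0 4 0 0 0;-1 0 7 0 0 0;-2 -1 10 0 0 0;-4 -2 12 0 0 0;-6 -3 14 0 0 0;-6 -3 14 0 0 0;-6 -3 14 0 0 0"

```text
time: 18.5
tool_pos: [426.1, -193.0, 151.6]
tcp_rot: [-79.8, 8.2, -128.2]
ft_force: [0.4, -0.6, -0.2]
finger_gap: 0.2
```

```bash
python3 - <<'E'
from h import *
q=readout.sense();print(q["time"],q["tool_pos"].round(1),q["ft_force"].round(1))
T=eyes.snapshot("top");print("top gear",gear(T,[606,-122])[0])
w=eyes.snapshot("wrist");print("wrist gear",gear(w,[606,-122])[0],proj(w,[606,-122,104]))
p=np.array([606,-121.7]);f,P=pan(w,p);print("pan",f.x,len(P))
a=w["image"];b=cv2.resize(T["image"][110:270,320:480],(400,400));cv2.imwrite("pics/end.png",cv2.resize(np.hstack([a,b]),(800,308)))
E
```

```text
18.5 [ 426.1 -193.   151.6] [ 0.4 -0.6 -0.2]
top gear ((604.6168212890625, -122.80876159667969), 28.947587966918945)
wrist gear ((589.33251953125, -134.10232543945312), 23.986915588378906) [449.45600065 -31.51422111]
pan [ 600.96101668 -121.59312706] 38
```

View pics/end.png

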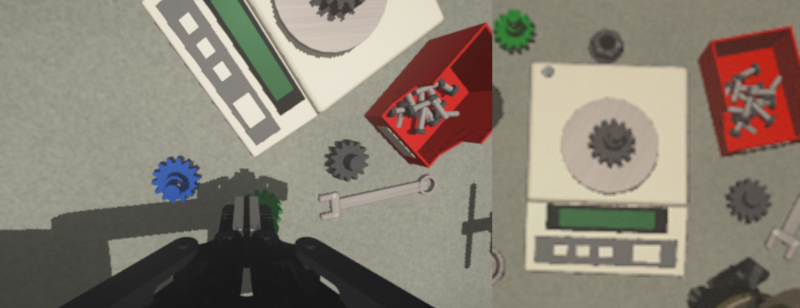

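The top view (right half) shows the gear upright in the middle of the pan at (611,143). The wide key is clear, nothing else has moved, and the arm is off everything. Handing in.

```bash
python3 -c "
from bench import r
print(r.hand_in())"
```

```text
the job is handed in; nothing more can be done
None
```

I slid the drive gear about 38 mm to the middle of the pan, cradled low between two slightly open fingertips. I then backed off, pressed the print key to its stop, released it and handed in at about 18.5 s.

- **Gear position:** the last top view puts it about 1.5–2 mm from the pan's centre, upright, and unchanged by the key press. The wrist view before the press agreed. In the last wrist picture the gear was partly out of frame, so I ignored its numbers.
- **Print key:** the force rose from 1.9 to 5.9 N over about 4 mm, then hit a hard stop at 22 N. I could not read the key's travel directly. In the last pictures it looks uncovered and undamaged, but they can't show 1 mm of height.
- **Other things on the bench:** nothing looked moved in the last pictures; I did not measure each one.
- **Disagreement:** the true fingertips sat about 36 mm above the reported TCP. I found this by touching the balance housing, which reached about 33 N because I had queued several small steps at once. That is under the 40 N limit, and I used the measured offset from then on.

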